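# Pin the clamshell tube jig shut and hold it

### The arm

A 7-joint arm with a two-finger parallel gripper is mounted at the origin on a cart in front of the work surface, level with it; the furniture and walls round the work are solid. World frame = base frame: x ahead of the robot, y to its left, z up, the work surface at z = 0. Lengths are in m, angles in rad, forces in N, time in s.
With the tool pointing down it reaches from about 0.4 to 0.875 m from the base axis. Payload 19.3 kg.
Tool frame: the origin (TCP) lies at the very end of the fingers, on their centre line; the grasp point (between the pads) lies 19 mm behind it; z points along the fingers, y is the line along which they close (so a half turn about z gives the same grasp; the last joint's range is limited). The gripper opens to 85 mm and grips with 20 to 120 N. Pads are 22 mm wide; open, the fingers measure 114 mm over their backs; the gripper's body (76 mm by 85 mm) begins 54 mm behind the grasp point. The pads swing forward as they close: fully open they stand 13 mm farther back than shut.
Start: joints at [-1.2, 0.521, -0.036, 1.599, 0.021, 1.021, -0.113], TCP at [0.267, 0.565, 0.231] pointing down, gripper open.
Joint ranges: [-2.91, 2.91], [-0.3, 2.13], [-1.5, 1.42], [0.17, 2.43], [-1.26, 4.41], [0.16, 1.93], [-2.52, 2.52]. Speed limits (rad/s): [1.89, 1.89, 2.39, 2.39, 3.01, 3.01, 3.01].

### API

Orientations are given as [roll, pitch, yaw] about the fixed x, y, z axes, in that order (R = Rz(yaw) Ry(pitch) Rx(roll)).
In Python, from workcell import bot gives the robot as it stands. The module is installed in compiled form; this text tells all that it offers.
- The arm moves only by the tool apply_moves, never from a script. Its arguments are lists of equal length, an entry for each row: "claw": the finger opening in m, from 0 to 0.0854; "xyz": the shift along the tool's x, y, z in m, a list of three; "twist": the turn, a rotation vector about the tool's x, y, z in rad, a list of three. A call has 1 to 20 rows; each row shifts and turns the commanded pose from where the row before left it, along the tool's axes as they then stand; what a row does not reach is not made up. A row lasts 1/10 s, in which the tool goes at most 50 mm and 8.59 degrees, less where a joint would pass 70% of its speed; a pose out of reach is approached as far as the arm can. A call with a gripper value outside its range is refused whole. The fingers move at their own pace and stop on an object; "force" is the grip in N (left out, the last holds). Time passes only in rows, so rows that do not move let the fingers close. It gives the time, the measured TCP pose, the force, the opening and the grip force at its end, in the units of the state.
- bot.observe(): the state, without advancing time (a new reading comes with each control period).
- bot.grab_frame(name): name is "scene" or "top" or "wrist"; returns a dict with "img" (480x640x3 uint8, red, green, blue), "vfov" (degrees; the focal length in pixels is half the picture's height over the tangent of half this angle, whatever the lens; pixels are square), "cx", "cy" (the principal point, pixels), "view" (4x4, takes a point from world to camera coordinates). Camera axes: x right, y up, looking along -z (the intrinsics and any distortion apply to the point x, -y, -z); pixel columns grow to the right and rows downward; lengths in m; the calibration is good to about 2 mm. A picture is of the moment at which its call begins. There is no depth.
- bot.job_done(): hands the job in; it is judged then, once.
Trained networks look in the newest picture that a camera, given by its name, has taken for a name from the list of things; names that differ only in an ending like _2 or _b are one class to them, and where a whole thing is asked for, a point or a joint stands for the part that bears it (a point fixed in the world has none). Each returns a list of dicts, best first, with "score" (0 to 1); they miss things now and then, are a little off and sometimes report something else, mostly with a low value. They report only what shows in the picture. A call takes as long as a camera call. They do not tell look-alikes from the thing itself.
- bot.find_in(camera, query): "position" ([x, y, z] in m, in world coordinates, good to about 4 mm: the middle of the surface that is visible of it).
The state is a dict: "clock": time; "qpos": joint angles; "qd": joint speeds; "joint_efforts": joint torques, N m; "position": TCP position; "tool_rot": TCP orientation; "force": force on the tool from outside, world axes, zero at the start; "moment": the same for the moment, N m; "grip_width": finger opening in m; "finger_force": force on a finger pad.
Only numpy, scipy, OpenCV 4.12 (cv2) and the standard library are available. Lean on these libraries where they do the work, as an engineer would, in place of code of your own. Each camera call takes 0.05 s, during which the arm holds its last target. There are 200 camera calls.

### The job

Swing the upper half of the hinged tube jig down over the tube in its groove, then take the long pin with the round knob from the pin rack and push it down through the holes of both halves until its collar sits on the upper half. Plungers spring the halves apart, so keep pressing on the pin until the halves are fully shut, and finish like that, still pressing on the pin and holding the jig shut. Leave the tube in its groove, and leave the T-handled pin and the other things on the table where they are.

Things in the scene. Friction and masses are not known exactly. Their poses are not given: they have to be found in the camera images.
- jig: lower half of a clamshell tube jig, grey-painted steel on a dark foot plate, fixed to the table. Origin: centre of its underside, z up. Block 120 (x) x 100 (y) mm, flat top at z = 30 mm, foot plate 150 x 124 x 6 mm. A groove along y, 24 mm wide, centred at x = +4 mm, floor at z = 14 mm, holds the tube. The hinge is at its +x end (far from the robot)
- upper (a joint): hinge angle (rad) of the upper half (aluminium, 120 x 96 x 18 mm, 0.35 kg): 0 = fully shut, positive = open, starts at 0.65 to 0.95. Stiff hinge (0.3 N m of friction): stays where left, is pushed down by a few N near its free edge, comes to rest on the plungers at about 0.045; then about 7 N at the hole starts to move it and 12 N shuts it against a hard stop
- plungers (a joint): travel (m) of the two sprung steel plungers in the top of the lower half, at x = -40, y = +-34 mm in the jig's frame: 0 = standing 5 mm proud, holding the halves apart, 0.005 = pressed flush, halves shut. Let go, they lift the upper half again
- hinge (a point): point on the hinge axis, middle of the jig, 30 mm above the table; in the jig's frame at (66, 0, 30) mm. The axis is the jig's y. Axes as the jig's
- upper_edge (a point): middle of the upper half's free edge, on its outer (top) face; 126 mm from the hinge along the half and 18 mm out from its inner face (the hinge axis lies in the inner face). Its axes turn with the upper half: z = outward normal of the top face, -x = from the hinge to the free edge
- upper_hole (a point): centre of the hole in the upper half (13 mm diameter, 18 mm deep, right through), on the outer (top) face, 106 mm from the hinge. Axes turn with the upper half. When shut it lies 48 mm above the table, straight above lower_hole
- lower_hole (a point): mouth of the hole in the lower half (11.6 mm diameter, 30 mm deep) at (-40, 0, 30) mm in the jig's frame, z up
- tube: steel tube, 22 mm diameter, 130 mm long along its y, lying in the jig's groove (loose). Origin: middle of its underside
- rack: grey-painted steel pin rack, fixed, block 50 (x) x 130 (y) x 45 mm with two holes at y = +-40 mm; a pin stands in each, which one is where varies. Origin: centre of underside, z up
- knob_pin: long steel pin with a round knob, 90 g, upright in the rack. Origin: underside of its collar (24 mm diameter, 4 mm thick), resting on the rack's top. Above the collar a round knob, 20 mm diameter, 34 mm high (top 38 mm above the origin); below it a shank, 10 mm diameter, 38 mm long, tapered tip. z up along the pin. Home in the shut jig its tip is 20 mm below lower_hole
- pin_tip (a point): end of the knob pin's shank, 38 mm below its origin
- pin_knob (a point): on the knob pin's axis, 24 mm above its origin: a good height to grip the knob (20 mm above the collar's top)
- t_pin: other pin in the rack, with a T handle (bar 50 mm long along its y, 10 mm diameter, 28 mm up) and a short shank, too short for this jig; leave it. Origin: underside of its collar
- bracket_0: small stamped L bracket, 22x34x28 mm, bystander; origin under its middle
- bracket_1: small stamped U bracket, 26x36x22 mm, bystander; origin under its middle
- locating_pin_0: locating pin standing on its collar, 21 mm diameter, 42 mm high, bystander; origin under its middle
- flange_0: turned flange ring, 60 mm diameter, 14 mm high, bystander; origin under its middle
- v_block: steel V-block, 45x48x36 mm, bystander; origin under its middle
Mind the look-alikes: they are no part of the job. Leave any brown or green look-alike of the knob_pin alone.

How it is judged:
By the outcome, as a careful person would: the job done as asked, in the order asked, and still so for the second after the job is handed in, while the arm keeps its last pose, push and grip.
It also fails if it takes over 61 s, if anything falls off the work surface, if the arm or the gripper's body presses on something with over 40 N, if the wrist force passes 120 N, or if a joint passes its speed limit or range.

## Working session

There is one attempt and no reset: what is moved stays moved. The work goes in short steps, Python scripts to look and compute and a tool call to move; the robot and the scene stay as the last step left them, time stands still between calls to the robot, and variables do not carry over. Pictures are saved under pics/ and viewed, at most 12 in all, crops included, and the job is handed in when it is done.

Besides the shell and the picture viewer there is one more tool, called after "Call:" by a JSON object that holds its "api" and its "payload", one argument or row to a line. apply_moves: Moves the arm, as the interface text tells. Its arguments: {"type":"object","properties":{"claw":{"type":"array"},"xyz":{"type":"array"},"twist":{"type":"array"},"force":{"type":"number"}},"required":["claw","xyz","twist"]}

```bash
mkdir -p pics; cat > h.py <<'E'
from workcell import bot
import numpy as np, cv2
def proj(f,p):
    c=f["view"]@np.append(p,1); fl=240/np.tan(np.radians(f["vfov"])/2)
    return f["cx"]+fl*c[0]/-c[2], f["cy"]-fl*c[1]/-c[2]
def ray(f,u,v):
    fl=240/np.tan(np.radians(f["vfov"])/2); V=f["view"]; R=V[:3,:3]
    d=R.T@np.array([(u-f["cx"])/fl,-(v-f["cy"])/fl,-1]); return -R.T@V[:3,3], d
def atz(f,u,v,z):
    o,d=ray(f,u,v); return o+d*(z-o[2])/d[2]
E
python3 - <<'E'
from h import *
s=bot.observe();print({k:np.round(v,3) for k,v in s.items()})
for c in ["scene","top"]:
    f=bot.grab_frame(c);cv2.imwrite(f"pics/{c}0.png",f["img"][:,:,::-1]);print(c,f["vfov"],f["cx"],f["cy"],np.round(f["view"],3).tolist(),[k for k in f])
    for q in ["jig","upper","rack","knob_pin","t_pin","tube","pin_knob","upper_hole","lower_hole","upper_edge","hinge"]:
        print(q,[(np.round(d["position"],3).tolist(),round(d["score"],2),np.round(proj(f,d["position"])).tolist()) for d in bot.find_in(c,q)])
print(bot.observe()["clock"])
E
```

```text
{'clock': np.float64(0.0), 'qpos': array([-1.2  ,  0.522, -0.036,  1.6  ,  0.021,  1.021, -0.113]), 'qd': array([ 0.   ,  0.001, -0.001, -0.001,  0.002, -0.001,  0.   ]), 'joint_efforts': array([-1.0000e-03, -9.2707e+01,  1.9800e+00, -3.6993e+01,  1.8000e-02,
        8.0000e-03, -0.0000e+00]), 'position': array([0.267, 0.565, 0.231]), 'tool_rot': array([-3.14 ,  0.   ,  2.701]), 'force': array([ 0.048, -0.653,  0.061]), 'moment': array([-0.024, -0.007,  0.012]), 'finger_force': np.float64(0.0), 'grip_width': np.float64(0.086)}
scene 44.28414271372171 325.7554285512538 246.65426963066056 [[-0.49, -0.872, 0.013, 0.359], [0.567, -0.307, 0.764, -0.359], [-0.662, 0.382, 0.644, -0.701], [0.0, 0.0, 0.0, 1.0]] ['img', 'vfov', 'cx', 'cy', 'view']
jig [([0.531, -0.111, 0.033], 0.56, [433.0, 246.0])]
upper [([0.547, -0.109, 0.119], 0.58, [434.0, 203.0]), ([0.529, -0.109, 0.031], 0.33, [433.0, 248.0])]
rack [([0.505, 0.255, 0.037], 0.66, [255.0, 325.0])]
knob_pin [([0.446, 0.26, 0.053], 0.83, [267.0, 346.0]), ([0.524, 0.289, 0.072], 0.65, [227.0, 310.0]), ([0.446, 0.143, 0.055], 0.62, [337.0, 31
[... 1048 characters left out ...]
.0])]
rack [([0.524, 0.25, 0.044], 0.68, [223.0, 258.0])]
knob_pin [([0.454, 0.139, 0.076], 0.67, [279.0, 293.0]), ([0.527, 0.286, 0.079], 0.62, [200.0, 255.0]), ([0.57, -0.121, 0.109], 0.32, [420.0, 228.0])]
t_pin [([0.528, 0.213, 0.078], 0.68, [239.0, 254.0])]
tube [([0.54, -0.08, 0.032], 0.9, [391.0, 249.0])]
pin_knob [([0.527, 0.286, 0.08], 0.7, [200.0, 255.0])]
upper_hole [([0.569, -0.122, 0.113], 0.93, [421.0, 228.0]), ([0.642, 0.192, 0.011], 0.73, [254.0, 201.0])]
lower_hole [([0.537, -0.114, 0.031], 0.94, [407.0, 250.0])]
upper_edge [([0.565, -0.122, 0.111], 0.98, [421.0, 231.0]), ([0.645, 0.07, 0.002], 0.64, [314.0, 201.0])]
hinge [([0.537, -0.115, 0.031], 0.78, [408.0, 250.0])]
1.2
```

View pics/top0.png

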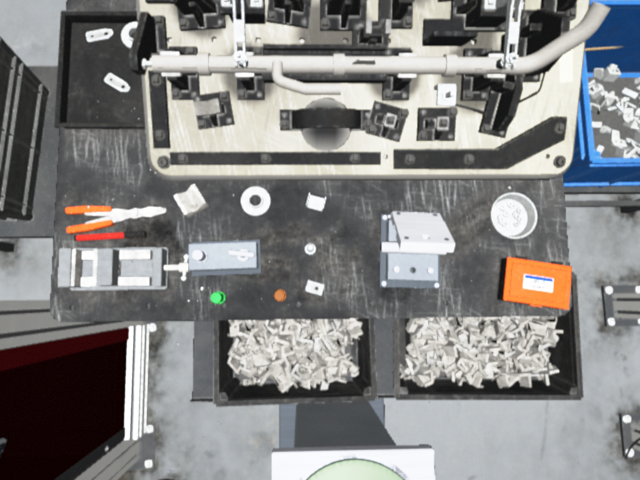

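View pics/scene0.png

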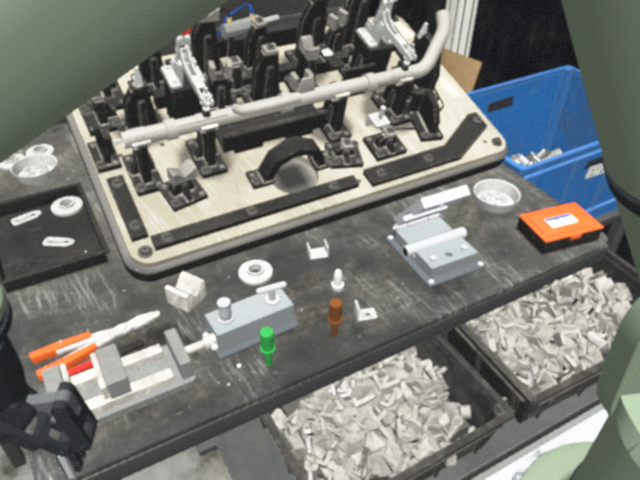

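The top view shows the jig at about (410,255) with its upper half open. The rack is at (224,257), with the knob pin at its left end (198,255) and the T pin at (240,255). The brown and green look-alikes stand on the table at (280,296) and (218,297). I'll move above the rack to look with the wrist camera.

Call:
{"api": "apply_moves", "payload": {
  "claw": [0.05, 0.05, 0.05, 0.05, 0.05, 0.05, 0.05, 0.05, 0.05, 0.05, 0.05, 0.05, 0.05, 0.05, 0.05, 0.05, 0.05],
  "xyz": [
    [0, 0, -0.01],
    [0, 0, -0.01],
    [0, 0, -0.01],
    [0, 0, -0.01],
    [0, 0, -0.01],
    [0, 0, -0.01],
    [0, 0, -0.01],
    [0, 0, -0.01],
    [-0.033, 0.02, 0],
    [-0.033, 0.02, 0],
    [-0.033, 0.02, 0],
    [-0.033, 0.02, 0],
    [-0.033, 0.02, 0],
    [-0.033, 0.02, 0],
    [-0.033, 0.02, 0],
    [-0.033, 0.02, 0],
    [0, 0, 0]
  ],
  "twist": [
    [0, 0, 0.1413],
    [0, 0, 0.1413],
    [0, 0, 0.1413],
    [0, 0, 0.1413],
    [0, 0, 0.1413],
    [0, 0, 0.1413],
    [0, 0, 0.1413],
    [0, 0, 0.1413],
    [0, 0, 0],
    [0, 0, 0],
    [0, 0, 0],
    [0, 0, 0],
    [0, 0, 0],
    [0, 0, 0],
    [0, 0, 0],
    [0, 0, 0],
    [0, 0, 0]
  ]
}}

```text
clock: 2.9
position: [0.4291, 0.2967, 0.3118]
tool_rot: [3.14, 0.001, 1.564]
force: [-0.3, 1.0, 0.8]
grip_width: 0.0498
finger_force: 0.0
```

```bash
python3 - <<'E'
from h import *
s=bot.observe();print(s["position"],s["tool_rot"],s["clock"],s["qpos"])
f=bot.grab_frame("wrist");cv2.imwrite("pics/w1.png",f["img"][:,:,::-1]);print(f["vfov"],f["cx"],f["cy"],np.round(f["view"],3).tolist())
for q in ["rack","knob_pin","pin_knob","t_pin"]:
    print(q,[(np.round(d["position"],3).tolist(),round(d["score"],2),np.round(proj(f,d["position"])).tolist()) for d in bot.find_in("wrist",q)])
E
```

```text
[0.42909562 0.29669743 0.31178248] [3.14031568e+00 6.97241243e-04 1.56401831e+00] 2.9 [-0.99142059  0.28394229  0.34522756  1.78096428 -0.10538316  1.09432039
 -0.61735811]
62.4059656160354 326.6059212980598 239.50501340392532 [[1.0, -0.007, 0.002, -0.427], [0.007, 0.955, -0.297, -0.223], [0.0, 0.297, 0.955, -0.545], [0.0, 0.0, 0.0, 1.0]]
rack [([0.519, 0.261, 0.045], 0.63, [411.0, 225.0])]
knob_pin [([0.453, 0.262, 0.072], 0.98, [351.0, 232.0]), ([0.457, 0.144, 0.064], 0.9, [353.0, 331.0]), ([0.527, 0.293, 0.081], 0.85, [429.0, 202.0])]
pin_knob [([0.527, 0.292, 0.079], 0.92, [429.0, 203.0]), ([0.45, 0.261, 0.074], 0.82, [348.0, 232.0]), ([0.454, 0.146, 0.061], 0.8, [350.0, 328.0])]
t_pin [([0.529, 0.21, 0.077], 0.89, [424.0, 280.0]), ([0.527, 0.293, 0.08], 0.39, [429.0, 202.0])]
```

View pics/w1.png

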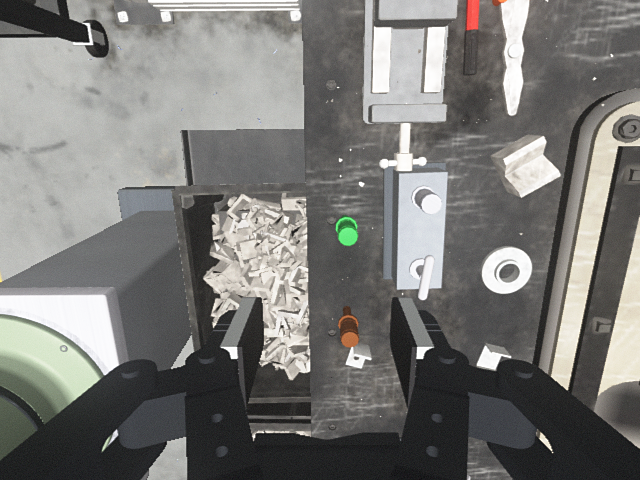

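The wrist view shows the silver knob pin at (430,203) in the rack and the T pin at (424,278). The green (347,232) and brown (350,328) look-alikes stand apart from the rack. Next I'll move over the jig.

Call:
{"api": "apply_moves", "payload": {
  "claw": [0.0, 0.0, 0.0, 0.0, 0.0, 0.0, 0.0, 0.0, 0.0, 0.0, 0.0],
  "xyz": [
    [-0.039, 0.005, 0],
    [-0.039, 0.005, 0],
    [-0.039, 0.005, 0],
    [-0.039, 0.005, 0],
    [-0.039, 0.005, 0],
    [-0.039, 0.005, 0],
    [-0.039, 0.005, 0],
    [-0.039, 0.005, 0],
    [-0.039, 0.005, 0],
    [-0.039, 0.005, 0],
    [0, 0, 0]
  ],
  "twist": [
    [0, 0, 0],
    [0, 0, 0],
    [0, 0, 0],
    [0, 0, 0],
    [0, 0, 0],
    [0, 0, 0],
    [0, 0, 0],
    [0, 0, 0],
    [0, 0, 0],
    [0, 0, 0],
    [0, 0, 0]
  ]
}}

```text
clock: 4.25
position: [0.4765, -0.0927, 0.3115]
tool_rot: [3.141, 0.002, 1.566]
force: [0.3, 1.1, -0.3]
grip_width: -0.0006
finger_force: 0.0
```

```bash
python3 - <<'E'
from h import *
s=bot.observe();print(s["position"],s["tool_rot"],s["clock"],s["force"])
f=bot.grab_frame("wrist");cv2.imwrite("pics/w2.png",f["img"][:,:,::-1]);np.save("w2view.npy",f["view"])
for q in ["jig","upper_edge","upper_hole","lower_hole","tube","hinge"]:
    print(q,[(np.round(d["position"],3).tolist(),round(d["score"],2),np.round(proj(f,d["position"])).tolist()) for d in bot.find_in("wrist",q)])
E
```

```text
[ 0.47651363 -0.09268024  0.31147912] [3.14108598e+00 1.60653796e-03 1.56603906e+00] 4.25 [ 0.25286924  1.05455597 -0.3298592 ]
jig [([0.537, -0.115, 0.031], 0.74, [382.0, 209.0]), ([0.475, 0.078, 0.004], 0.25, [324.0, 18.0])]
upper_edge [([0.557, -0.123, 0.114], 0.88, [417.0, 239.0])]
upper_hole [([0.557, -0.124, 0.122], 0.59, [419.0, 242.0])]
lower_hole [([0.536, -0.114, 0.03], 0.75, [381.0, 208.0]), ([0.557, -0.123, 0.122], 0.42, [419.0, 242.0])]
tube [([0.54, -0.108, 0.036], 0.89, [386.0, 205.0])]
hinge [([0.536, -0.112, 0.026], 0.76, [381.0, 206.0])]
```

View pics/w2.png

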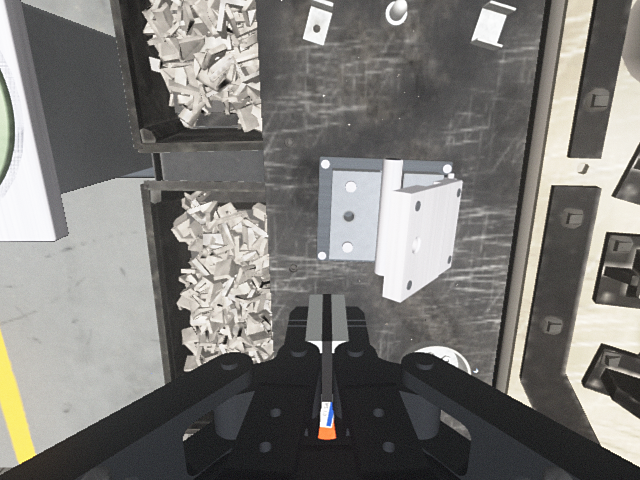

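The jig is seen from above: plungers at (350,187) and (347,246), lower hole at (348,216), tube along column 392, and the upper half standing open at (420,240). I'll zoom in for exact pixels.

```bash
python3 - <<'E'
from h import *
im=cv2.imread("pics/w2.png")[145:310,310:475];cv2.imwrite("pics/w2c.png",cv2.resize(im,(594,594),interpolation=cv2.INTER_CUBIC)) 
f=bot.grab_frame("wrist")
for n,p,z in [("p1",(350,187),.035),("p2",(347,246),.035),("lh",(348,216),.03),("s1",(325,164),.006),("s2",(322,256),.006),("s3",(448,169),.006)]:
    print(n,atz(f,*p,z).round(4))
E
```

```text
p1 [ 0.5008 -0.0836  0.035 ]
p2 [ 0.4988 -0.1496  0.035 ]
lh [ 0.4996 -0.1165  0.03  ]
s1 [ 0.4741 -0.0627  0.006 ]
s2 [ 0.4706 -0.1718  0.006 ]
s3 [ 0.6122 -0.068   0.006 ]
```

View pics/w2c.png

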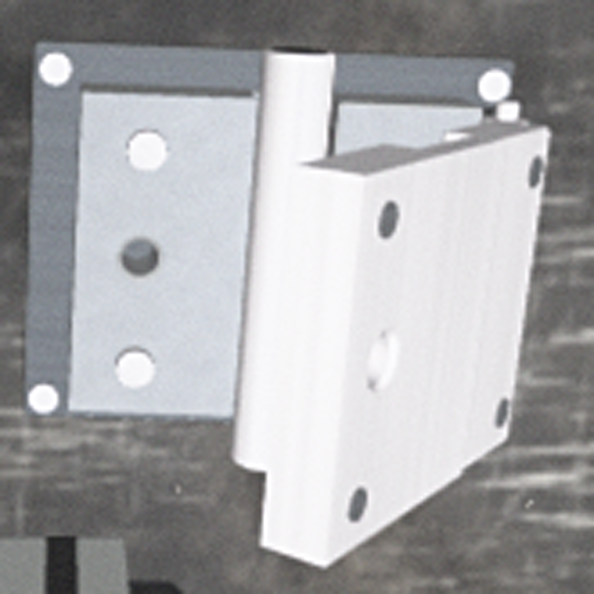

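```bash
python3 - <<'E'
from h import *
from scipy.optimize import least_squares
f=bot.grab_frame("wrist")
L=[((148,150),(-.04,.034,.035)),((135,369),(-.04,-.034,.035)),((140,257),(-.04,0,.03))]
U=[((367,178),(.126,.048,.018)),((325,567),(.126,-.048,.018)),((303,163),(.126,.048,0)),((262,547),(.126,-.048,0)),((385,360),(.106,0,.018))]
px=lambda c:np.array([310+c[0]/3.6,145+c[1]/3.6])
def pts(p):
    x,y,w,t=p;R=np.array([[np.cos(w),-np.sin(w),0],[np.sin(w),np.cos(w),0],[0,0,1]]);o=np.array([x,y,0])
    for c,q in L: yield c,o+R@q
    for c,(r,yy,h) in U: yield c,o+R@[.066-r*np.cos(t)+h*np.sin(t),yy,.03+r*np.sin(t)+h*np.cos(t)]
fun=lambda p:np.concatenate([np.array(proj(f,q))-px(c) for c,q in pts(p)])
r=least_squares(fun,[.54,-.118,-.035,.8]);print(r.x.round(4),r.fun.round(1))
for (c,q) in pts(r.x):print(q.round(4))
E
```

```text
[ 0.5406 -0.1193 -0.0463  0.9037] [ 0.2  0.  -0.2 -0.2  0.1  0.2  0.9 -0.4  0.2  0.1 -1.1  0.4 -0.1 -0.6
  0.1  0.5]
[ 0.5022 -0.0835  0.035 ]
[ 0.4991 -0.1514  0.035 ]
[ 0.5007 -0.1174  0.03  ]
[ 0.545  -0.0714  0.1401]
[ 0.5406 -0.1673  0.1401]
[ 0.5309 -0.0708  0.129 ]
[ 0.5264 -0.1667  0.129 ]
[ 0.5551 -0.12    0.1244]
```

Call:
{"api": "apply_moves", "payload": {
  "claw": [0, 0, 0, 0, 0, 0, 0, 0, 0, 0, 0, 0, 0],
  "xyz": [
    [-0.005, 0.015, 0.027],
    [-0.005, 0.015, 0.027],
    [-0.005, 0.015, 0.027],
    [-0.005, 0.015, 0.027],
    [-0.005, 0.015, 0.027],
    [0, 0, 0.012],
    [0, 0, 0.012],
    [0, 0, 0.012],
    [0, -0.0054, 0.005],
    [0, -0.0054, 0.005],
    [0, -0.0054, 0.005],
    [0, -0.0054, 0.005],
    [0, -0.0054, 0.005]
  ],
  "twist": [
    [0, 0, 0],
    [0, 0, 0],
    [0, 0, 0],
    [0, 0, 0],
    [0, 0, 0],
    [0, 0, 0],
    [0, 0, 0],
    [0, 0, 0],
    [0, 0, 0],
    [0, 0, 0],
    [0, 0, 0],
    [0, 0, 0],
    [0, 0, 0]
  ]
}}

```text
clock: 6.0
position: [0.524, -0.1137, 0.1152]
tool_rot: [3.141, -0.0, 1.57]
force: [1.5, 1.3, 0.7]
grip_width: -0.0
finger_force: 0.7
```

Call:
{"api": "apply_moves", "payload": {
  "claw": [0, 0, 0, 0, 0, 0, 0, 0, 0, 0, 0],
  "xyz": [
    [0, -0.0038, 0.007],
    [0, -0.0038, 0.007],
    [0, -0.0038, 0.007],
    [0, -0.0038, 0.007],
    [0, -0.0038, 0.007],
    [0, -0.002, 0.005],
    [0, -0.002, 0.005],
    [0, -0.002, 0.005],
    [0, -0.002, 0.005],
    [0, -0.002, 0.005],
    [0, 0, 0]
  ],
  "twist": [
    [0, 0, 0],
    [0, 0, 0],
    [0, 0, 0],
    [0, 0, 0],
    [0, 0, 0],
    [0, 0, 0],
    [0, 0, 0],
    [0, 0, 0],
    [0, 0, 0],
    [0, 0, 0],
    [0, 0, 0]
  ]
}}

```text
clock: 7.1
position: [0.4948, -0.1139, 0.0547]
tool_rot: [-3.141, -0.0, 1.57]
force: [0.9, 0.6, 0.1]
grip_width: 0.0002
finger_force: 0.0
```

```bash
python3 - <<'E'
from h import *
f=bot.grab_frame("scene");im=f["img"][140:300,380:540,::-1];cv2.imwrite("pics/s2.png",cv2.resize(im,(480,480)))
E
```

```text
(no output)
```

View pics/s2.png

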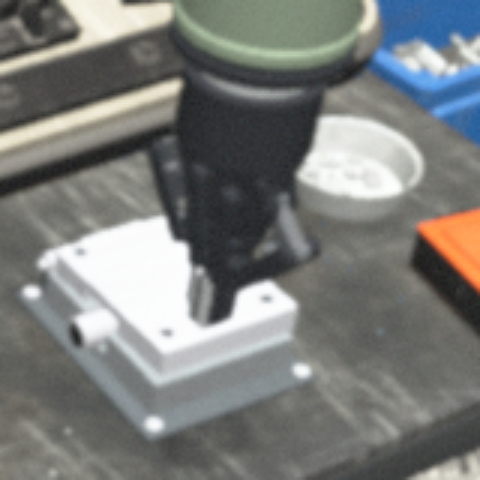

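The upper half now rests on the plungers. Next I'll lift off and go above the pin, which I'll measure with the wrist camera.

Call:
{"api": "apply_moves", "payload": {
  "claw": [0.0, 0.0, 0.0, 0.06, 0.06, 0.06, 0.06, 0.06, 0.06, 0.06, 0.06, 0.06, 0.06, 0.06, 0.06],
  "xyz": [
    [0, 0, -0.04],
    [0, 0, -0.04],
    [0, 0, -0.04],
    [0, 0, -0.04],
    [0.04, 0.003, 0],
    [0.04, 0.003, 0],
    [0.04, 0.003, 0],
    [0.04, 0.003, 0],
    [0.04, 0.003, 0],
    [0.04, 0.003, 0],
    [0.04, 0.003, 0],
    [0.04, 0.003, 0],
    [0.04, 0.003, 0],
    [0.04, 0.003, 0],
    [0, 0, 0]
  ],
  "twist": [
    [0, 0, 0],
    [0, 0, 0],
    [0, 0, 0],
    [0, 0, 0],
    [0, 0, 0],
    [0, 0, 0],
    [0, 0, 0],
    [0, 0, 0],
    [0, 0, 0],
    [0, 0, 0],
    [0, 0, 0],
    [0, 0, 0],
    [0, 0, 0],
    [0, 0, 0],
    [0, 0, 0]
  ]
}}

```text
clock: 8.65
position: [0.5245, 0.292, 0.2148]
tool_rot: [-3.141, -0.001, 1.577]
force: [0.2, -0.8, 0.0]
grip_width: 0.0602
finger_force: 0.0
```

```bash
python3 - <<'E'
from h import *
s=bot.observe();print(s["position"],s["tool_rot"],s["clock"])
f=bot.grab_frame("wrist");cv2.imwrite("pics/w3.png",f["img"][:,:,::-1])
for q in ["knob_pin","pin_knob"]:
    print(q,[(np.round(d["position"],3).tolist(),round(d["score"],2),np.round(proj(f,d["position"])).tolist()) for d in bot.find_in("wrist",q)])
u,v=proj(f,(.527,.2925,.083));print(u,v, proj(f,(.527,.2925,.05)))
u,v=int(u),int(v);im=f["img"][max(v-60,0):v+60,u-60:u+60,::-1];print(max(v-60,0),u-60);cv2.imwrite("pics/w3c.png",cv2.resize(im,None,fx=5,fy=5,interpolation=cv2.INTER_CUBIC))
E
```

```text
[0.52454721 0.29199855 0.21475357] [-3.14111775e+00 -1.43555185e-03  1.57681153e+00] 8.65
knob_pin [([0.456, 0.146, 0.063], 0.81, [248.0, 381.0]), ([0.531, 0.294, 0.086], 0.75, [336.0, 225.0]), ([0.453, 0.262, 0.07], 0.66, [235.0, 259.0])]
pin_knob [([0.456, 0.262, 0.072], 0.92, [237.0, 261.0]), ([0.459, 0.144, 0.063], 0.85, [252.0, 383.0]), ([0.532, 0.296, 0.081], 0.55, [338.0, 221.0])]
330.9163956206385 226.30883031861765 (np.float64(330.49220309409935), np.float64(215.41464995740492))
166 270
```

View pics/w3c.png

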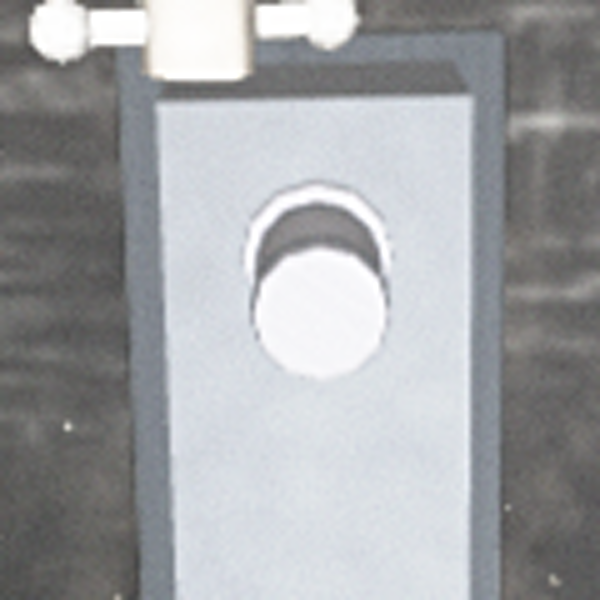

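The silver knob's top is centred at crop (320,313), which is pixel (334,228.6). Vise handle is at the crop's top edge, about 50 mm away in y.

```bash
python3 - <<'E'
from h import *
f=bot.grab_frame("wrist");print(atz(f,334,228.6,.083), bot.observe()["position"])
E
```

```text
[0.53028322 0.28389049 0.083     ] [0.52571243 0.28505907 0.21546707]
```

```bash
python3 - <<'E'
from h import *
s0=bot.observe()["position"]
f=bot.grab_frame("wrist");print(s0,bot.observe()["position"],bot.observe()["clock"])
u0,v0=proj(f,(.529,.291,.083));g=cv2.cvtColor(f["img"],cv2.COLOR_RGB2GRAY)
a,b=int(v0)-35,int(u0)-35
c=cv2.HoughCircles(cv2.GaussianBlur(cv2.resize(g[a:a+70,b:b+70],None,fx=4,fy=4),(5,5),1),cv2.HOUGH_GRADIENT,1,20,param1=100,param2=20,minRadius=40,maxRadius=65)
for x,y,r in c[0][:4]: print(r/4,atz(f,b+x/4,a+y/4,.083))
cv2.imwrite("pics/w4.png",f["img"][a:a+70,b:b+70,::-1])
for q in ["pin_knob"]: print([(np.round(d["position"],4),d["score"]) for d in bot.find_in("wrist",q)])
E
```

```text
[0.52571243 0.28505907 0.21546707] [0.52578125 0.28494437 0.21554401] 8.9
12.6 [0.52905893 0.29794409 0.083     ]
13.85 [0.52925757 0.29062191 0.083     ]
[(array([0.5316, 0.2897, 0.0793]), 0.84), (array([0.4562, 0.2602, 0.0683]), 0.8), (array([0.4565, 0.1436, 0.0591]), 0.76)]
```

Call:
{"api": "apply_moves", "payload": {
  "claw": [0.045, 0.045, 0.045, 0.045, 0.045, 0.045, 0.045, 0.045, 0.045, 0.045, 0, 0, 0, 0, 0, 0, 0, 0],
  "xyz": [
    [0.0057, 0.0035, 0.03],
    [0, 0, 0.03],
    [0, 0, 0.03],
    [0, 0, 0.02],
    [0, 0, 0.015],
    [0, 0, 0.015],
    [0, 0, 0.012],
    [0, 0, 0.0125],
    [0, 0, 0],
    [0, 0, 0],
    [0, 0, 0],
    [0, 0, 0],
    [0, 0, 0],
    [0, 0, 0],
    [0, 0, 0],
    [0, 0, 0],
    [0, 0, 0],
    [0, 0, 0]
  ],
  "twist": [
    [0, 0, 0],
    [0, 0, 0],
    [0, 0, 0],
    [0, 0, 0],
    [0, 0, 0],
    [0, 0, 0],
    [0, 0, 0],
    [0, 0, 0],
    [0, 0, 0],
    [0, 0, 0],
    [0, 0, 0],
    [0, 0, 0],
    [0, 0, 0],
    [0, 0, 0],
    [0, 0, 0],
    [0, 0, 0],
    [0, 0, 0],
    [0, 0, 0]
  ],
  "force": 80
}}

```text
clock: 10.75
position: [0.5294, 0.2921, 0.0517]
tool_rot: [3.141, -0.001, 1.57]
force: [-1.3, 0.3, 7.2]
grip_width: 0.0179
finger_force: 77.9
```

Call:
{"api": "apply_moves", "payload": {
  "claw": [0, 0, 0, 0, 0, 0, 0, 0, 0, 0, 0, 0],
  "xyz": [
    [0, 0, -0.01],
    [0, 0, -0.02],
    [0, 0, -0.03],
    [0, 0, -0.03],
    [0, 0, -0.03],
    [-0.04, 0, 0],
    [-0.04, 0, 0],
    [-0.04, 0, 0],
    [-0.04, 0, 0],
    [-0.04, 0, 0],
    [-0.04, 0, 0],
    [0, 0, 0]
  ],
  "twist": [
    [0, 0, 0],
    [0, 0, 0],
    [0, 0, 0],
    [0, 0, 0],
    [0, 0, 0],
    [0, 0, 0],
    [0, 0, 0],
    [0, 0, 0],
    [0, 0, 0],
    [0, 0, 0],
    [0, 0, 0],
    [0, 0, 0]
  ]
}}

```text
clock: 11.95
position: [0.5289, 0.0463, 0.172]
tool_rot: [3.14, 0.001, 1.564]
force: [-0.5, 0.5, -0.3]
grip_width: 0.018
finger_force: 78.8
```

```bash
python3 - <<'E'
from h import *
s=bot.observe();print(s["position"],s["clock"],s["force"],s["grip_width"],s["finger_force"])
f=bot.grab_frame("wrist")
im=f["img"][200:440,200:520,::-1];cv2.imwrite("pics/w5.png",cv2.resize(im,None,fx=2.4,fy=2.4))
print(proj(f,s["position"]),proj(f,s["position"]-[0,0,.043]))
E
```

```text
[0.5288716  0.04627634 0.17204613] 11.95 [-0.5429787   0.50248287 -0.30234915] 0.01800394540284605 78.77553105354309
(np.float64(328.18480244995527), np.float64(313.9995916560053)) (np.float64(327.73234258201813), np.float64(273.32710805196126))
```

View pics/w5.png

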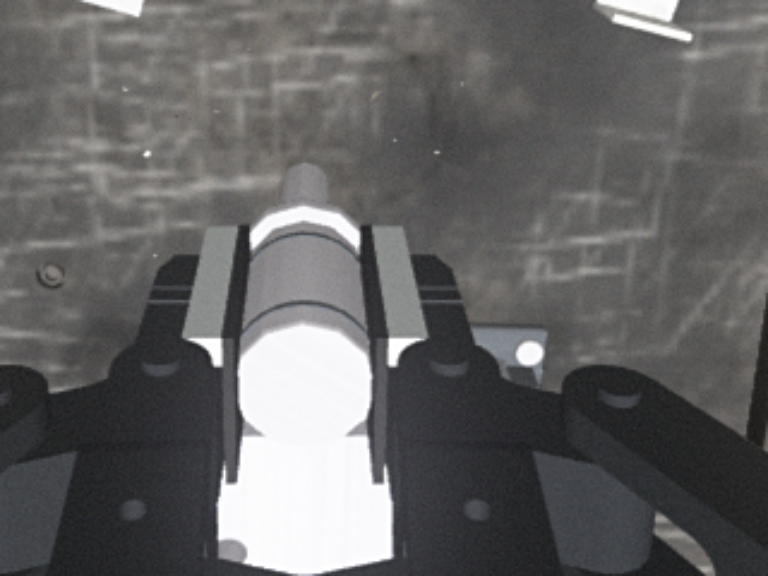

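The pin is held upright between the fingers, with its tip at crop (305,165). I'll move just past the jig so that the hole shows in front of the fingers.

Call:
{"api": "apply_moves", "payload": {
  "claw": [0, 0, 0, 0, 0, 0, 0, 0, 0],
  "xyz": [
    [-0.036, -0.0045, 0],
    [-0.036, -0.0045, 0],
    [-0.036, -0.0045, 0],
    [-0.036, -0.0045, 0],
    [-0.036, -0.0045, 0],
    [-0.036, -0.0045, 0],
    [0, 0, 0],
    [0, 0, 0],
    [0, 0, 0]
  ],
  "twist": [
    [0, 0, 0],
    [0, 0, 0],
    [0, 0, 0],
    [0, 0, 0],
    [0, 0, 0],
    [0, 0, 0],
    [0, 0, 0],
    [0, 0, 0],
    [0, 0, 0]
  ]
}}

```text
clock: 12.9
position: [0.5023, -0.1627, 0.171]
tool_rot: [3.141, -0.001, 1.572]
force: [0.7, 0.6, -1.6]
grip_width: 0.018
finger_force: 78.8
```

```bash
python3 - <<'E'
from h import *
s=bot.observe();print(s["position"],s["tool_rot"],s["clock"],s["force"],s["grip_width"])
f=bot.grab_frame("wrist");np.save("w6v.npy",f["view"])
u,v=proj(f,(.5015,-.1175,.0528));print(u,v)
a,b=int(v)-80,int(u)-80;im=f["img"][a:a+160,b:b+160,::-1];print(a,b);cv2.imwrite("pics/w6.png",cv2.resize(im,(560,560),interpolation=cv2.INTER_CUBIC))
print(bot.observe()["position"])
for q in ["upper_hole"]: print([(np.round(d["position"],4),d["score"]) for d in bot.find_in("wrist",q)])
E
```

```text
[ 0.50234494 -0.16271506  0.1709699 ] [ 3.14135948e+00 -5.48063072e-04  1.57201159e+00] 12.9 [ 0.67321043  0.57665477 -1.63785691] 0.017973708151035037
326.27777689704743 165.50835935757618
85 246
[ 0.50232092 -0.16265278  0.1709134 ]
[(array([ 0.5411, -0.1234,  0.051 ]), 0.87)]
```

View pics/w6.png

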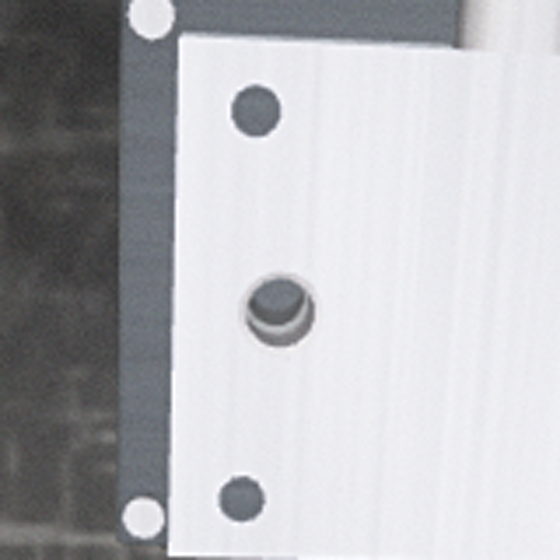

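```bash
python3 - <<'E'
from h import *
f=bot.grab_frame("wrist");print(abs(np.load("w6v.npy")-f["view"]).max())
px=lambda c:(246+c[0]/3.5,85+c[1]/3.5)
for c,z in [((280,311),.0528),((143,517),.006),((152,15),.006),((182,36),.055),((168,556),.055)]: print(c,z,atz(f,*px(c),z).round(4))
# same features by the top camera
t=bot.grab_frame("top")
for p in [(.5015,-.1175,.0528),(.5015,-.124,.0528)]: print(proj(t,p))
a,b=225,370;cv2.imwrite("pics/t6.png",cv2.resize(t["img"][a:a+80,b:b+80,::-1],(640,640)))
print(np.round(-f["view"][:3,:3].T@f["view"][:3,3],4))
s=bot.observe()["position"];print(s)
E
```

```text
0.00033665347855936305
(280, 311) 0.0528 [ 0.5012 -0.123   0.0528]
(143, 517) 0.006 [ 0.4696 -0.1769  0.006 ]
(152, 15) 0.006 [ 0.4745 -0.0682  0.006 ]
(182, 36) 0.055 [ 0.484  -0.0747  0.055 ]
(168, 556) 0.055 [ 0.4793 -0.1706  0.055 ]
(np.float64(412.25384733037765), np.float64(267.52740454162506))
(np.float64(415.57631770678546), np.float64(267.4983007809681))
[ 0.5015 -0.0872  0.3138]
[ 0.50213273 -0.16316758  0.17084739]
```

```bash
python3 - <<'E'
from h import *
f=bot.grab_frame("wrist");s=bot.observe()["position"];print(s)
for n,c,z in [("knob top",(305,382),.0313),("knob top far edge",(303,443),.0313),("knob top near",(303,318),.0313),("tip near",(305,163),-.0447)]:
    print(n,(atz(f,200+c[0]/2.4,200+c[1]/2.4,s[2]+z)-s).round(4))
E
```

```text
[ 0.50207384 -0.16340743  0.17085583]
knob top [-0.0004  0.0005  0.0313]
knob top far edge [-0.0007 -0.0093  0.0313]
knob top near [-0.0007  0.0103  0.0313]
tip near [-0.0003  0.0026 -0.0447]
```

Call:
{"api": "apply_moves", "payload": {
  "claw": [0, 0, 0, 0, 0, 0, 0, 0, 0, 0],
  "xyz": [
    [0.02, -0.001, 0],
    [0.02, 0, 0],
    [0, 0, 0.02],
    [0, 0, 0.02],
    [0, 0, 0.018],
    [0, 0, 0],
    [0, 0, 0],
    [0, 0, 0],
    [0, 0, 0],
    [0, 0, 0]
  ],
  "twist": [
    [0, 0, 0],
    [0, 0, 0],
    [0, 0, 0],
    [0, 0, 0],
    [0, 0, 0],
    [0, 0, 0],
    [0, 0, 0],
    [0, 0, 0],
    [0, 0, 0],
    [0, 0, 0]
  ]
}}

```text
clock: 14.15
position: [0.5012, -0.1241, 0.1134]
tool_rot: [3.141, -0.0, 1.57]
force: [0.2, 0.5, -0.6]
grip_width: 0.0178
finger_force: 78.8
```

```bash
python3 - <<'E'
from h import *
s=bot.observe()
f=bot.grab_frame("wrist");e=bot.observe();print(s["position"],e["position"],e["tool_rot"],e["force"])
a,b=180,240;cv2.imwrite("pics/w7.png",cv2.resize(f["img"][a:a+180,b:b+180,::-1],(540,540),interpolation=cv2.INTER_CUBIC))
print([proj(f,p) for p in [(.5012,-.123,.0528),s["position"]-[0,0,.0447]]])
E
```

```text
[ 0.50120565 -0.12413941  0.11340137] [ 0.50112189 -0.12413106  0.1132647 ] [ 3.14080599e+00 -7.89368535e-06  1.57041483e+00] [-0.2449111  -0.16793468 -0.62412177]
[(np.float64(327.64788076510484), np.float64(259.3491561709785)), (np.float64(327.7760917480385), np.float64(272.22070623192116))]
```

View pics/w7.png

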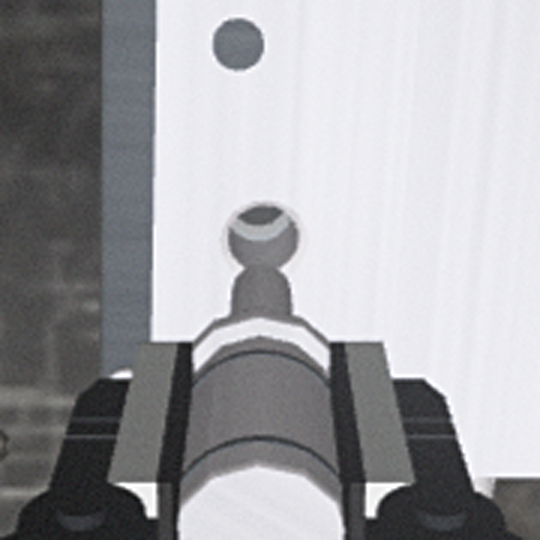

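The held tip (crop 262,270) lines up with the hole (262,237) in x, and needs 0.8 mm in +y. I'll insert slowly.

Call:
{"api": "apply_moves", "payload": {
  "claw": [0, 0, 0, 0, 0, 0, 0, 0, 0],
  "xyz": [
    [0.0008, 0, 0.005],
    [0, 0, 0.005],
    [0, 0, 0.005],
    [0, 0, 0.005],
    [0, 0, 0.004],
    [0, 0, 0.004],
    [0, 0, 0.002],
    [0, 0, 0],
    [0, 0, 0]
  ],
  "twist": [
    [0, 0, 0],
    [0, 0, 0],
    [0, 0, 0],
    [0, 0, 0],
    [0, 0, 0],
    [0, 0, 0],
    [0, 0, 0],
    [0, 0, 0],
    [0, 0, 0]
  ]
}}

```text
clock: 15.1
position: [0.5009, -0.1234, 0.0829]
tool_rot: [3.141, 0.0, 1.57]
force: [0.1, -1.2, -0.7]
grip_width: 0.0182
finger_force: 78.8
```

Call:
{"api": "apply_moves", "payload": {
  "claw": [0, 0, 0, 0, 0, 0, 0, 0],
  "xyz": [
    [0, 0, 0.003],
    [0, 0, 0.003],
    [0, 0, 0.003],
    [0, 0, 0.003],
    [0, 0, 0.003],
    [0, 0, 0.003],
    [0, 0, 0],
    [0, 0, 0]
  ],
  "twist": [
    [0, 0, 0],
    [0, 0, 0],
    [0, 0, 0],
    [0, 0, 0],
    [0, 0, 0],
    [0, 0, 0],
    [0, 0, 0],
    [0, 0, 0]
  ]
}}

```text
clock: 15.9
position: [0.5008, -0.1234, 0.0647]
tool_rot: [-3.141, -0.0, 1.57]
force: [-0.5, 0.7, -1.7]
grip_width: 0.0181
finger_force: 78.8
```

Call:
{"api": "apply_moves", "payload": {
  "claw": [0, 0, 0, 0, 0, 0, 0],
  "xyz": [
    [0, 0, 0.002],
    [0, 0, 0.002],
    [0, 0, 0.002],
    [0, 0, 0.002],
    [0, 0, 0.002],
    [0, 0, 0],
    [0, 0, 0]
  ],
  "twist": [
    [0, 0, 0],
    [0, 0, 0],
    [0, 0, 0],
    [0, 0, 0],
    [0, 0, 0],
    [0, 0, 0],
    [0, 0, 0]
  ]
}}

```text
clock: 16.6
position: [0.5006, -0.1234, 0.0548]
tool_rot: [-3.141, -0.0, 1.57]
force: [-3.2, 0.4, 4.0]
grip_width: 0.0181
finger_force: 79.8
```

Call:
{"api": "apply_moves", "payload": {
  "claw": [0, 0, 0, 0, 0, 0],
  "xyz": [
    [0, 0, 0.001],
    [0, 0, 0.001],
    [0, 0, 0.001],
    [0, 0, 0],
    [0, 0, 0],
    [0, 0, 0]
  ],
  "twist": [
    [0, 0, 0],
    [0, 0, 0],
    [0, 0, 0],
    [0, 0, 0],
    [0, 0, 0],
    [0, 0, 0]
  ]
}}

```text
clock: 17.2
position: [0.5008, -0.1235, 0.0538]
tool_rot: [3.141, -0.001, 1.57]
force: [-18.1, 6.4, 59.9]
grip_width: 0.0179
finger_force: 86.5
```

Call:
{"api": "apply_moves", "payload": {
  "claw": [0, 0, 0, 0, 0],
  "xyz": [
    [0, -0.0006, -0.0006],
    [0, 0, -0.0005],
    [0, 0, 0],
    [0, 0, 0],
    [0, 0, 0]
  ],
  "twist": [
    [0, 0, 0],
    [0, 0, 0],
    [0, 0, 0],
    [0, 0, 0],
    [0, 0, 0]
  ]
}}

```text
clock: 17.7
position: [0.5006, -0.1234, 0.0542]
tool_rot: [3.14, -0.001, 1.57]
force: [-9.1, 4.3, 36.9]
grip_width: 0.018
finger_force: 83.1
```

```bash
python3 - <<'E'
from h import *
s=bot.observe();print(s["position"],s["force"],s["moment"],s["clock"])
f=bot.grab_frame("scene");t=bot.grab_frame("wrist");e=bot.observe();print(e["force"])
A=cv2.resize(f["img"][190:300,380:490,::-1],(500,500),interpolation=cv2.INTER_CUBIC)
B=cv2.resize(t["img"][160:340,230:330+0,::-1],(278,500),interpolation=cv2.INTER_CUBIC)
cv2.imwrite("pics/z.png",np.hstack([A,B]))
E
```

```text
[ 0.5006429  -0.12342476  0.05416557] [-9.06964074  4.34957486 36.85211997] [0.81335549 2.06312685 0.04445529] 17.7
[-8.99395597  4.4004387  36.44870176]
```

View pics/z.png

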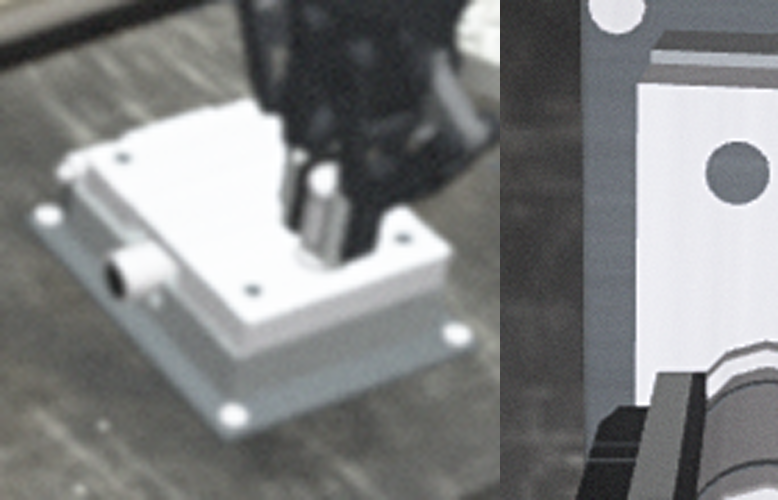

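```bash
python3 - <<'E'
from h import *
f=bot.grab_frame("wrist")
print("screw",atz(f,272.1,162.9,.006))
jig=np.array([.5406,-.1247]);w=-.046;R=np.array([[np.cos(w),-np.sin(w)],[np.sin(w),np.cos(w)]])
for t in (0,.02,.045,.05):
    u=.066-.126*np.cos(t)+.018*np.sin(t);z=.03+.126*np.sin(t)+.018*np.cos(t)
    print(t,"corner px",np.round(proj(f,np.append(jig+R@[u,.048],z)),1),"hole px",np.round(proj(f,np.append(jig+R@[.066-.115*np.cos(t)+.018*np.sin(t),.04],z)),1))
V=np.load("w6v.npy");g=dict(f,view=V)
for t in (0,.045,.05):
    u=.066-.126*np.cos(t)+.018*np.sin(t);z=.03+.126*np.sin(t)+.018*np.cos(t)
    print("w6",t,np.round(proj(g,np.append(jig+R@[u,.048],z)),1),"seen",(246+182/3.5,85+36/3.5))
im=f["img"][160:215,262:325,::-1];cv2.imwrite("pics/zz.png",cv2.resize(im,None,fx=9,fy=9,interpolation=cv2.INTER_CUBIC))
E
```

```text
screw [ 0.47419239 -0.06882614  0.006     ]
0 corner px [281.2 189. ] hole px [309.5 210.9]
0.02 corner px [281.5 190.2] hole px [310.3 212.5]
0.045 corner px [282.1 191.8] hole px [311.4 214.5]
0.05 corner px [282.2 192.2] hole px [311.7 214.9]
w6 0 [296.8  94.9] seen (298.0, 95.28571428571429)
w6 0.045 [297.7  94.5] seen (298.0, 95.28571428571429)
w6 0.05 [297.8  94.5] seen (298.0, 95.28571428571429)
```

```bash
python3 - <<'E'
from h import *
from scipy.optimize import fsolve
f=bot.grab_frame("wrist");g=dict(f,view=np.load("w6v.npy"))
jig=np.array([.5406,-.1247]);w=-.046;R=np.array([[np.cos(w),-np.sin(w)],[np.sin(w),np.cos(w)]])
def P(r,y,t): return np.append(jig+R@[.066-r*np.cos(t)+.018*np.sin(t),y],.03+r*np.sin(t)+.018*np.cos(t))
for n,c6,now in [("corner",(182,36),(279.3,189.9)),("bolt",(256,111),(315.6,222.2))]:
    p6=np.array([246+c6[0]/3.5,85+c6[1]/3.5])
    r,y=fsolve(lambda q:np.array(proj(g,P(q[0],q[1],.047)))-p6,[.12,.045])
    print(n,r,y,"seen",now,[(t,np.round(proj(f,P(r,y,t)),1)) for t in(0,.015,.03,.047)])
print(bot.observe()["force"],bot.observe()["clock"])
E
```

```text
corner 0.12583733585189574 0.04754579683004034 seen (279.3, 189.9) [(0, array([281.6, 190.2])), (0.015, array([281.8, 191.2])), (0.03, array([282.1, 192.1])), (0.047, array([282.6, 193.2]))]
bolt 0.11226911791002761 0.03553977380168744 seen (315.6, 222.2) [(0, array([316.2, 222.4])), (0.015, array([316.8, 223.5])), (0.03, array([317.5, 224.7])), (0.047, array([318.4, 226.1]))]
[-8.58944125  4.09450538 37.08472415] 17.9
```

Call:
{"api": "apply_moves", "payload": {
  "claw": [0, 0, 0, 0],
  "xyz": [
    [0, 0, -0.0004],
    [0, 0, 0],
    [0, 0, 0],
    [0, 0, 0]
  ],
  "twist": [
    [0, 0, 0],
    [0, 0, 0],
    [0, 0, 0],
    [0, 0, 0]
  ]
}}

```text
clock: 18.3
position: [0.5006, -0.1234, 0.0543]
tool_rot: [3.14, -0.0, 1.57]
force: [-6.6, 3.0, 29.7]
grip_width: 0.0181
finger_force: 82.3
```

```bash
python3 -c "
from workcell import bot
print(bot.job_done())"
```

```text
the job is handed in; nothing more can be done
None
```

The upper half is swung shut over the tube, and the knob pin is through both halves with its collar on the upper half. I handed the job in at 18.3 s, with the gripper still pressing on the pin at about 30 N. The wrist images put the hinge angle at about 0. The press peaked at about 60 N for a moment at the hard stop, below the 120 N wrist limit, before I eased it back.

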